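# Bring the amber bottle's drawer out past the guard

## Task

The small amber bottle is wanted from the low bench cabinet. Push the white box on the bench aside so that it is out of the way of the drawer that holds the amber bottle, slide the clear guard with the orange tab all the way to its end stop in front of the other drawer, and then draw the amber bottle's drawer out to its stop. Leave both bottles standing upright in their drawers, keep the other drawer shut, do not let the cabinet or its drawer touch the white box, keep the box upright, and leave the two red-capped bottles and the beaker where they stand.

Things in the scene. Friction and masses are not known exactly. Their poses are not given: they have to be found in the camera images.
- cabinet: fixed white cabinet, no roof, 100 mm high; origin on the bench under the drawer block; x to its back, y to robot's left, z up. Drawer fronts at x = -110 mm; base plate 330 wide reaches x = -190; track (26 high) along y at x = -175, end posts 105 high at y = +/-158. An open drawer reaches x = -282 (handle), |y| 5 to 145 mm on its side: the white box must be clear of that
- drawer_left (a joint): left drawer (on the +y side), grey, open above, blue front 140 wide, its top 94 mm above the bench; tray inside 182 (x) x 130 mm, floor 32 mm above the bench; joint 0 shut, grows as it slides to the cabinet's -x, stop at 0.12 m; about 1.5 N of friction and light damping; any part of the guard before it blocks it after about 15 mm
- drawer_right (a joint): right drawer (on the -y side), grey, open above, blue front 140 wide, its top 94 mm above the bench; tray inside 182 (x) x 130 mm, floor 32 mm above the bench; joint 0 shut, grows as it slides to the cabinet's -x, stop at 0.12 m; about 1.5 N of friction and light damping; any part of the guard before it blocks it after about 15 mm
- drawer_left_handle (a point): middle of the left drawer's steel bow handle: a level round bar of 10 mm diameter, 100 mm long along the cabinet's y, its centre line 42 mm before the front panel's face (37 mm clear gap between bar and face, open from above and below), 58 mm above the bench; moves with the drawer; axes as the cabinet's
- drawer_right_handle (a point): middle of the right drawer's steel bow handle: a level round bar of 10 mm diameter, 100 mm long along the cabinet's y, its centre line 42 mm before the front panel's face (37 mm clear gap between bar and face, open from above and below), 58 mm above the bench; moves with the drawer; axes as the cabinet's
- guard (a joint): clear upright panel in an aluminium frame, 148 wide, 10 thick, top 113 mm above the bench, sliding along y, 65 mm before the drawer fronts; joint = y of its middle in the cabinet frame: end stops +0.075 m (before the left drawer, right one free) and -0.075 m (before the right, left one free), 0 half before each; 1.5 N friction, light damping, stays where left
- guard_tab (a point): centre of the orange tab on the guard's top edge, 26 (x) x 16 (y) x 34 mm high, 130 mm above the bench, reaching from 113 to 147 mm; moves with the guard; axes as the cabinet's
- amber_bottle_mid (a point): small amber glass bottle with a narrow neck, 35 mm across and 72 mm high, standing loose in one of the two drawers; point half-way up, on its axis, 36 mm above the drawer floor
- white_bottle_mid (a point): white dropper bottle, 41 mm across and 83 mm high, standing loose in the other drawer; point half-way up, 42 mm above the drawer floor
- white_box_mid (a point): white box with lid, 99 (its x) x 109 (its y) x 64 mm high, light (about 50 g), loose on the bench in front of the cabinet in the way of both drawers, too wide to grasp; point at its centre, 32 mm above the bench
- red_bottle: brown bottle with red cap, 43 mm across, 84 mm high, loose on the bench beside the white box; origin at the centre of its underside; to be left alone
- small_red_bottle: smaller brown bottle with red cap, 37 mm across, 72 mm high, loose on the bench at the other side of the white box; origin at the centre of its underside; to be left alone
- beaker: small glass beaker, 45 mm across, 52 mm high, loose on the bench right of the cabinet; origin at the centre of its underside; to be left alone
Things that resemble listed ones, but are neither listed nor needed, are in the scene too. Leave any pink look-alike of the part that bears white_box_mid alone.

How it is judged:
By the outcome, as a careful person would: the job done as asked, in the order asked, and still so for the second after the job is handed in, with the robot touching nothing.
It also fails if it takes over 46 s, if anything falls off the work surface, if the arm or the gripper's body presses on something with over 40 N, if the wrist force passes 120 N, or if a joint passes its speed limit or range.

## Robot

A 6-joint arm with a two-finger parallel gripper is mounted at the origin on a cart in front of the work surface, level with it; the furniture and walls round the work are solid. World frame = base frame: x ahead of the robot, y to its left, z up, the work surface at z = 0. Lengths are in mm, angles in rad, forces in N, time in s.
With the tool pointing down it reaches from about 350 to 725 mm from the base axis. Payload 4.3 kg.
Tool frame: the origin (TCP) lies at the very end of the fingers, on their centre line; the grasp point (between the pads) lies 19 mm behind it (r.pinch_z is the z of the grasp point in the tool frame, in mm); z points along the fingers, y is the line along which they close (so a half turn about z gives the same grasp; the last joint's range is limited). The gripper opens to 85 mm and grips with 20 to 120 N. Pads are 22 mm wide; open, the fingers measure 114 mm over their backs; the gripper's body (76 mm by 85 mm) begins 54 mm behind the grasp point. The pads swing forward as they close: fully open they stand 13 mm farther back than shut.
Start: joints at [1.154, 0.377, 0.081, 1.274, 0, 1.46], TCP at [173.663, 548.186, 231.329] pointing down, gripper open.
Joint ranges: [-2.72, 2.72], [-0.84, 1.66], [-1.02, 1.22], [-1.77, 2.12], [-1.37, 1.28], [-3.14, 3.14]. Speed limits (rad/s): [2.57, 2.57, 3.14, 3.14, 3.14, 3.14].

## Interface

Orientations are given as a unit quaternion [x, y, z, w].
In Python, from rig import observe, cams, r, nets gives the robot as it stands. The module is installed in compiled form; this text tells all that it offers.
- The arm moves only by the tool play_rows, never from a script. Its argument "increments" is one flat list of numbers, 5 for each row, row after row: the finger opening in m, from 0 to 0.0854, then the shift along the tool's x, y, z in m, then the turn about the tool's z in degrees. In form: [grip, tx, ty, tz, spin, grip, tx, ty, tz, spin, ...]. A call has 1 to 12 rows; each row shifts and turns the commanded pose from where the row before left it, along the tool's axes as they then stand; what a row does not reach is not made up. A row lasts 1/10 s, in which the tool goes at most 50 mm and 8.59 degrees, less where a joint would pass 70% of its speed; a pose out of reach is approached as far as the arm can. A call is refused whole if a number of a shift passes 0.05 or a number of a turn 8.59, either way. A call with a gripper value outside its range is refused whole. The fingers move at their own pace and stop on an object; "grip_force" is the grip in N (left out, the last holds). Time passes only in rows, so rows that do not move let the fingers close. It gives the time, the measured TCP pose, the force, the opening and the grip force at its end, in the units of the state.
- observe(): the state, without advancing time (a new reading comes with each control period).
- cams.snapshot(name): name is "scene" or "top" or "wrist"; returns a dict with "img" (420x560x3 uint8, red, green, blue), "mtx" (3x3 intrinsics, pixels), "R" (3x3) and "t" (3): a world point X has camera coordinates R X + t. Camera axes: x right, y down, z forward; pixel columns grow to the right and rows downward; lengths in mm; the calibration is good to about 2 mm. The wrist camera is an equidistant fisheye: a pixel r from the principal point sees the ray r / f radians off the axis. A picture is of the moment at which its call begins. There is no depth.
- r.finish_job(): hands the job in; it is judged then, once.
Trained networks look in the newest picture that a camera, given by its name, has taken for a name from the list of things; names that differ only in an ending like _2 or _b are one class to them, and where a whole thing is asked for, a point or a joint stands for the part that bears it (a point fixed in the world has none). Each returns a list of dicts, best first, with "score" (0 to 1); they miss things now and then, are a little off and sometimes report something else, mostly with a low value. They report only what shows in the picture. A call takes as long as a camera call. They do not tell look-alikes from the thing itself.
- nets.search_frame(camera, thing): "at" ([x, y, z] in mm, in the coordinates of the camera as it stood for that picture, good to about 4 mm: the middle of the surface that is visible of it).
The state is a dict: "t": time; "q": joint angles; "qd": joint speeds; "joint_efforts": joint torques, N m; "tool_pos": TCP position; "orientation": TCP orientation; "wrist_force": force on the tool from outside, world axes, zero at the start; "torque": the same for the moment, N m; "opening": opening from 0.0 (shut) to 1.0 (fully open); "finger_force": force on a finger pad.
Only numpy, scipy, OpenCV 4.12 (cv2) and the standard library are available. Lean on these libraries where they do the work, as an engineer would, in place of code of your own. Each camera call takes 0.05 s, during which the arm holds its last target. There are 200 camera calls.

## Working session

There is one attempt and no reset: what is moved stays moved. The work goes in short steps, Python scripts to look and compute and a tool call to move; the robot and the scene stay as the last step left them, time stands still between calls to the robot, and variables do not carry over. Pictures are saved under pics/ and viewed, at most 10 in all, crops included, and the job is handed in when it is done.

Besides the shell and the picture viewer there is one more tool, called after "Request:" as name(argument=value, ...) on one line, values as JSON. play_rows: Moves the arm, as the interface text tells. Its arguments: {"type":"object","properties":{"increments":{"type":"array","items":{"type":"number"}},"grip_force":{"type":"number"}},"required":["increments"]}

```bash
mkdir -p pics; cat > h.py <<'E'
import numpy as np, cv2
from rig import observe, cams, r, nets
def snap(n,f=None):
    s=cams.snapshot(n)
    if f: cv2.imwrite('pics/'+f,cv2.cvtColor(s['img'],cv2.COLOR_RGB2BGR))
    return s
def world(s,p): return np.array(s['R']).T@(np.array(p)-np.array(s['t']))
def pix(s,X):
    c=np.array(s['R'])@np.array(X)+np.array(s['t']); u=np.array(s['mtx'])@c; return u[:2]/u[2]
def onz(s,u,v,z):
    R=np.array(s['R']);o=-R.T@np.array(s['t']);d=R.T@np.linalg.inv(s['mtx'])@[u,v,1]
    return o+d*(z-o[2])/d[2]
E
python3 - <<'E'
from h import *
for c in ("top","scene"):
    s=snap(c,c+"1.png")
    for n in "cabinet drawer_left_handle drawer_right_handle guard guard_tab amber_bottle_mid white_bottle_mid white_box_mid red_bottle small_red_bottle beaker".split():
        for d in nets.search_frame(c,n)[:3]:
            w=world(s,d['at']);print(c,n,round(d['score'],2),w.round(),pix(s,w).round())
o=observe();print(o)
E
```

```text
top cabinet 0.77 [736. -11.  27.] [247. 158.]
top cabinet 0.61 [755. -91.  32.] [277. 152.]
top drawer_left_handle 0.62 [764.  70.  33.] [217. 147.]
top drawer_right_handle 0.72 [763. -93.  34.] [278. 149.]
top guard 0.69 [ 709. -231.   23.] [329. 171.]
top guard 0.62 [597. -29.  84.] [251. 206.]
top guard 0.5 [ 523. -254.   60.] [338. 239.]
top guard_tab 0.81 [602. -24.  92.] [249. 203.]
top amber_bottle_mid 0.53 [740.  58.  76.] [220. 151.]
top white_bottle_mid 0.74 [765. -87.  86.] [276. 142.]
top white_box_mid 0.83 [ 453. -411.   63.] [400. 268.]
top white_box_mid 0.68 [484. -10.  69.] [242. 251.]
top white_box_mid 0.33 [767. -86.  89.] [276. 141.]
top red_bottle 0.52 [499. 197.  60.] [160. 243.]
top small_red_bottle 0.59 [ 521. -254.   63.] [338. 240.]
top beaker 0.68 [ 706. -233.   20.] [329. 173.]
scene cabinet 0.89 [685. -34.  54.] [277. 199.]
scene drawer_left_handle 0.96 [774.  87.  55.] [259. 167.]
scene drawer_right_handle 0.97 [743. -87.  53.] [308. 195.]
scene drawer_right_handle 0.54 [ 520. -263.   39.] [322. 281.]
scene guard 0.63 [603. -34.  74.] [256. 209.]
scene gu
[... 631 characters left out ...]
257. 168.]
{'t': 1.2, 'q': array([ 1.15368951e+00,  3.77313081e-01,  8.10102915e-02,  1.27440223e+00,
       -1.46551416e-05,  1.46050929e+00]), 'qd': array([ 0.00180004,  0.00033584, -0.00082078, -0.00103088,  0.00112767,
       -0.00111882]), 'joint_efforts': array([ 5.53997143e-04, -4.63519871e+01,  2.70160156e+01,  2.25517369e-04,
        4.98107838e-06,  1.80338901e-05]), 'tool_pos': array([173.67397946, 548.18596134, 231.32588406]), 'orientation': array([1.52808859e-01, 9.88255762e-01, 4.21661823e-05, 1.89741269e-05]), 'wrist_force': array([0.39349018, 0.21242216, 0.21201602]), 'torque': array([ 0.00090456,  0.01620228, -0.00380981]), 'finger_force': 0.0, 'opening': 1.0037097549356395}
```

```bash
cd pics; python3 -c "
import cv2
a=cv2.imread('top1.png')[100:330,110:450];cv2.imwrite('top1c.png',cv2.resize(a,None,fx=2.3,fy=2.3,interpolation=2))
a=cv2.imread('scene1.png')[130:370,100:430];cv2.imwrite('scene1c.png',cv2.resize(a,None,fx=2.4,fy=2.4,interpolation=2))"
```

```text
(no output)
```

View pics/top1c.png

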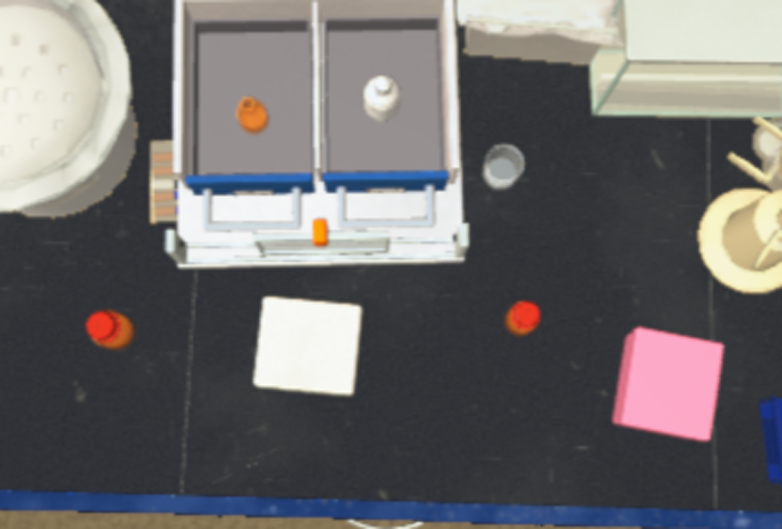

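View pics/scene1c.png

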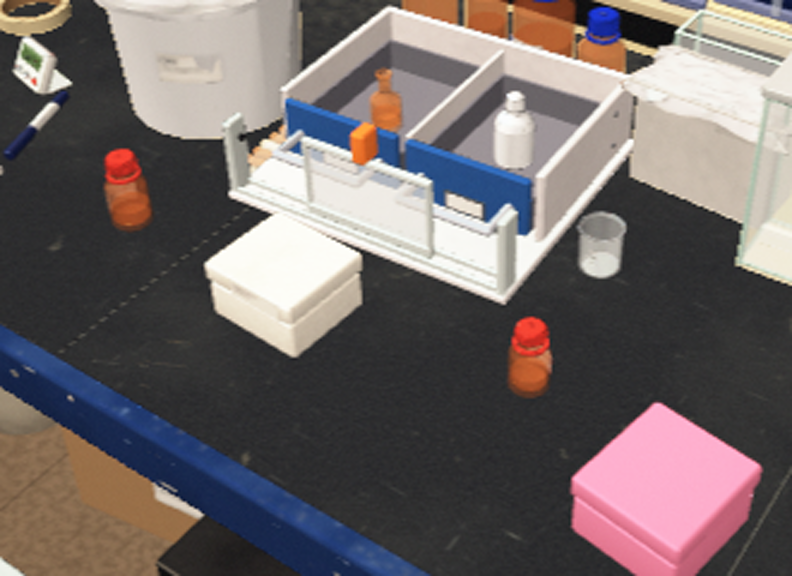

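The pictures show the amber bottle in the left drawer (top crop 250,113) and the white bottle in the right (380,97). The guard tab is at (320,232), about mid-travel. The white box is at (308,345) and the pink look-alike at (668,385). The one to push is the white box at (308,345), standing in front of the cabinet. The guard therefore goes to the right (-y).

```bash
python3 - <<'E'
from h import *
s=cams.snapshot("top")
def P(n,u,v,z): print(n,onz(s,u/2.3+110,v/2.3+100,z)[:2].round(1))
for n,u,v,z in [("postL",170,233,105),("postR",463,228,105),("frontL",188,182,94),("frontM",316,180,94),("frontR",447,176,94),("baseL",181,266,0),("baseR",463,258,0),("tab",320,220,147),("hL",255,223,58),("hR",388,219,58),
 ("b1",263,297,64),("b2",361,305,64),("b3",355,395,64),("b4",255,386,64),("redcap",101,326,84),("sred",524,315,72),("beaker",503,180,0),("backL",177,0,100),("backR",462,0,100),("pink",637,328,64),("pink4",625,425,64)]: P(n,u,v,z)
E
```

```text
postL [599.1 135.3]
postR [ 615.5 -179.7]
frontL [658.4 121.6]
frontM [665.7 -17.9]
frontR [ 675.4 -161.7]
baseL [579.8 139.9]
baseR [ 600.3 -188.3]
tab [610.5 -27.1]
hL [622.4  50.3]
hR [632.1 -98.5]
b1 [538.4  36.5]
b2 [533.1 -71.7]
b3 [434.4 -68.8]
b4 [440.8  40.1]
redcap [498.8 206.3]
sred [ 526.9 -251.3]
beaker [ 696.  -234.1]
backL [865.6 146. ]
backR [ 878.8 -173.7]
pink [ 517.4 -378.1]
pink4 [ 410.8 -364.1]
```

Request:
play_rows(increments=[0,0,0,0,-7,0,0,0,0,-7,0,0,0,0,-7], grip_force=30)

```text
t: 1.55
tool_pos: [173.7, 548.2, 231.3]
orientation: [-0.032, 0.999, 0.0, 0.0]
wrist_force: [-0.3, -0.7, -0.3]
opening: 0.511
finger_force: 0.0
```

Request:
play_rows(increments=[0,-0.023,-0.041,0,0,0,-0.023,-0.041,0,0,0,-0.023,-0.041,0,0,0,-0.023,-0.041,0,0,0,-0.023,-0.041,0,0,0,-0.023,-0.041,0,0,0,-0.023,-0.041,0,0,0,-0.023,-0.041,0,0,0,-0.023,-0.041,0,0,0,-0.023,-0.041,0,0,0,-0.023,-0.041,0,0,0,-0.023,-0.041,0,0])

```text
t: 2.75
tool_pos: [479.4, 71.7, 231.6]
orientation: [-0.03, 1.0, 0.0, 0.0]
wrist_force: [-0.1, 0.9, 1.2]
opening: 0.0
finger_force: 0.0
```

Request:
play_rows(increments=[0,-0.005,0,0.043,0,0,0,0,0.043,0,0,0,0,0.043,0,0,0,0,0.043,0,0,0,0,0.036,0,0,0,-0.006,0.004,0,0,0,-0.012,0,0,0,0,-0.012,0,0,0,0,-0.012,0,0,0,0,-0.012,0,0,0,0,-0.012,0,0,0,0,-0.012,0,0])

```text
t: 3.95
tool_pos: [489.2, -4.5, 20.4]
orientation: [-0.03, 1.0, 0.001, 0.001]
wrist_force: [-0.3, 5.3, 6.3]
opening: 0.001
finger_force: 4.1
```

Request:
play_rows(increments=[0,0,-0.012,0,0,0,0,-0.012,0,0,0,0,-0.012,0,0,0,0,-0.008,0,0,0,0,-0.004,0,0,0,0,0,0,0])

```text
t: 4.55
tool_pos: [492.1, -52.9, 20.3]
orientation: [-0.029, 1.0, 0.0, 0.001]
wrist_force: [0.5, 2.0, 6.1]
opening: -0.001
finger_force: 3.1
```

```bash
python3 - <<'E'
from h import *
s=snap("top","top2.png")
for n in ("white_box_mid","guard_tab"):
  for d in nets.search_frame("top",n)[:3]:
    w=world(s,d['at']);print(n,round(d['score'],2),w.round(),pix(s,w).round())
print(observe()['tool_pos'],observe()['wrist_force'])
a=cv2.imread('pics/top2.png')[100:330,110:450];cv2.imwrite('pics/top2c.png',cv2.resize(a,None,fx=2.3,fy=2.3,interpolation=2))
E
```

```text
white_box_mid 0.93 [ 454. -415.   67.] [402. 268.]
white_box_mid 0.76 [ 494. -143.   67.] [294. 249.]
guard_tab 0.68 [603. -50. 115.] [259. 202.]
[492.10413833 -52.91624176  20.32383173] [0.00901786 2.15454146 6.11223266]
```

View pics/top2c.png

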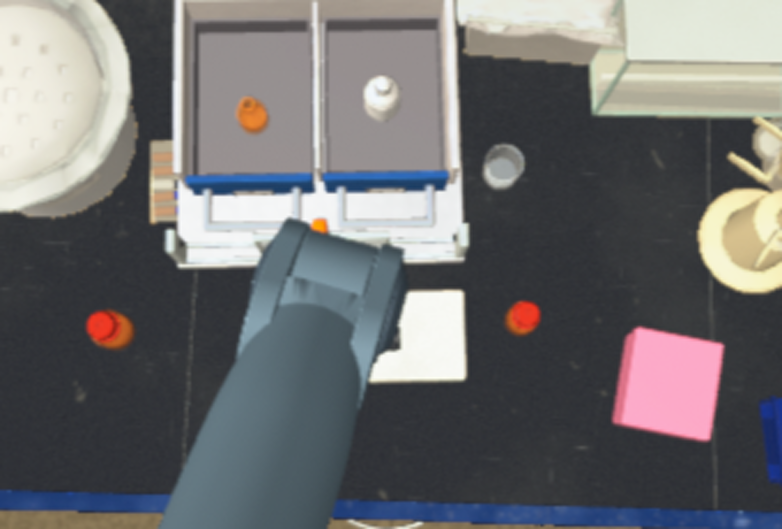

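The box moved squarely to the right, with its right edge at crop x=466, clear of the small red bottle at x=507. Next is the tab at crop (320,228).

Request:
play_rows(increments=[0,0,0.02,0,0,0,0,0,-0.042,0,0,0,0,-0.042,0,0,0,0,-0.042,0,0,0,0,-0.042,0,0,-0.038,0.016,0,0,0,-0.038,0.016,0,0,0,-0.038,0.016,0,0,0,0,0,0,0])

```text
t: 5.6
tool_pos: [604.5, 23.5, 186.2]
orientation: [-0.031, 1.0, 0.0, 0.001]
wrist_force: [-0.3, -0.4, 0.6]
opening: 0.002
finger_force: 0.0
```

```bash
python3 - <<'E'
from h import *
s=snap("scene","s3.png")
for n in ("guard_tab",):
  for d in nets.search_frame("scene",n)[:3]:
    w=world(s,d['at']);print(n,round(d['score'],2),w.round(),pix(s,w).round())
o=observe();print(o['tool_pos'],pix(s,o['tool_pos']))
a=cv2.imread('pics/s3.png')[90:320,130:430];cv2.imwrite('pics/s3c.png',cv2.resize(a,None,fx=2.6,fy=2.6,interpolation=2))
E
```

```text
guard_tab 0.79 [596. -31.  72.] [253. 211.]
[600.75220309  22.10970745 186.58347143] [233.12842334 161.11234394]
```

View pics/s3c.png

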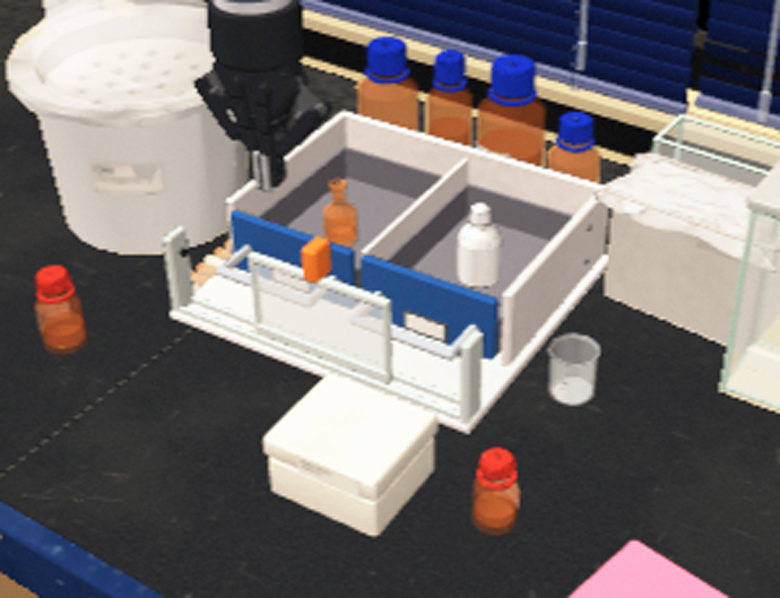

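The fingers are above the guard line, left of the orange tab (crop 316,260), and the box is upright. I'll go down and push.

Request:
play_rows(increments=[0,-0.002,0,0.031,0,0,0,0,0.031,0,0,0,-0.012,0,0,0,0,-0.01,0,0,0,0,-0.01,0,0,0,0,-0.01,0,0,0,0,-0.01,0,0,0,0,-0.01,0,0,0,0,-0.01,0,0,0,0,-0.01,0,0,0,0,-0.005,0,0])

```text
t: 6.8
tool_pos: [608.6, -65.2, 125.5]
orientation: [-0.029, 1.0, -0.0, 0.001]
wrist_force: [0.4, 2.1, 1.1]
opening: -0.002
finger_force: 0.9
```

Request:
play_rows(increments=[0,0,-0.004,0,0,0,0,-0.004,0,0,0,0,0,0,0])

```text
t: 7.1
tool_pos: [608.4, -72.6, 125.1]
orientation: [-0.03, 1.0, -0.0, -0.0]
wrist_force: [-0.4, -0.2, 0.6]
opening: 0.002
finger_force: 0.0
```

Request:
play_rows(increments=[0,0,-0.004,0,0,0,0,-0.003,0,0,0,0,0,0,0])

```text
t: 7.4
tool_pos: [608.4, -75.2, 125.1]
orientation: [-0.031, 1.0, 0.004, -0.0]
wrist_force: [-0.3, 10.1, 2.1]
opening: -0.0
finger_force: 5.5
```

```bash
python3 - <<'E'
from h import *
s=snap("scene","s4.png")
for n in ("guard_tab",):
  for d in nets.search_frame("scene",n)[:3]:
    w=world(s,d['at']);print(n,round(d['score'],2),w.round(),pix(s,w).round())
o=observe();print(o['tool_pos'],o['wrist_force'])
a=cv2.imread('pics/s4.png')[110:270,160:380];cv2.imwrite('pics/s4c.png',cv2.resize(a,None,fx=3.5,fy=3.5,interpolation=2))
E
```

```text
guard_tab 0.76 [ 601. -100.   72.] [279. 220.]
guard_tab 0.42 [776. -85.  51.] [314. 188.]
[608.37712314 -75.26828015 125.12655827] [ 0.18897628 10.79029038  3.58852047]
```

View pics/s4c.png

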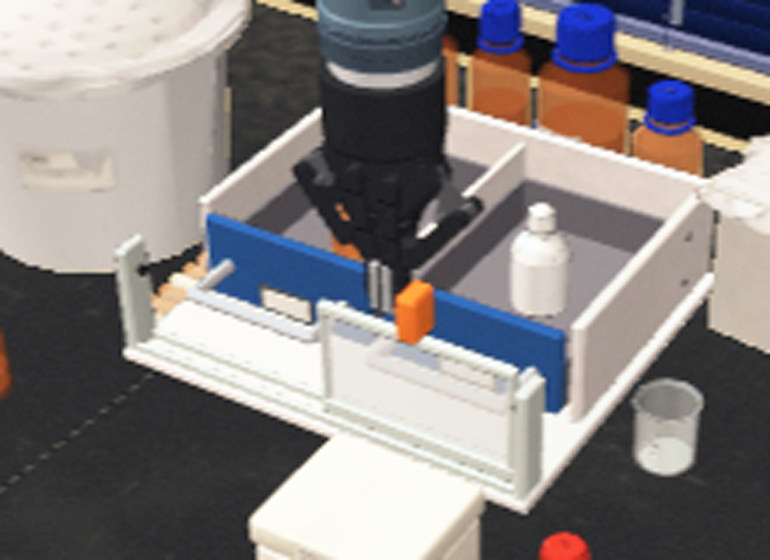

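Force has risen to 10 N and the guard's frame sits against the right post, with the tab at crop (415,310). The guard is at its stop. Next is the left handle.

Request:
play_rows(increments=[0,0,0.01,0,0,0,0,0,-0.035,0,0,0,0,-0.035,0,0,-0.015,0.039,0,0,0,-0.015,0.039,0,0,0,-0.015,0.039,0,0,0,0,0,0,0,0,0,0,0,0])

```text
t: 8.3
tool_pos: [646.0, 51.1, 194.8]
orientation: [-0.031, 1.0, -0.001, -0.0]
wrist_force: [-0.5, -0.5, 0.5]
opening: -0.003
finger_force: 0.0
```

```bash
python3 - <<'E'
from h import *
s=snap("scene"); o=observe();print(o['tool_pos'],o['wrist_force'],o['orientation'])
c,q=np.cos(.06),np.sin(.06)
W=lambda x,y,z:[778+c*x-q*y,-13+q*x+c*y,z]
im=cv2.cvtColor(s['img'],cv2.COLOR_RGB2BGR)
im=cv2.resize(im[120:240,170:330],None,fx=5,fy=5,interpolation=2)
def L(a,b,col): cv2.line(im,*[tuple(int(v) for v in (pix(s,p)-[170,120])*5) for p in (a,b)],col,1)
L(W(-152,25,63),W(-152,125,63),(0,0,255)); L(W(-110,5,94),W(-110,145,94),(0,255,0))
T=o['tool_pos']
for dz in(0,): L(T,[T[0],T[1],58],(255,0,255))
cv2.imwrite('pics/s5.png',im)
E
```

```text
[645.85284676  50.16987426 194.9037265 ] [ 1.0858356  -0.93266531 -0.39077236] [-3.00528562e-02  9.99548026e-01 -6.13857515e-04 -4.38966061e-04]
```

View pics/s5.png

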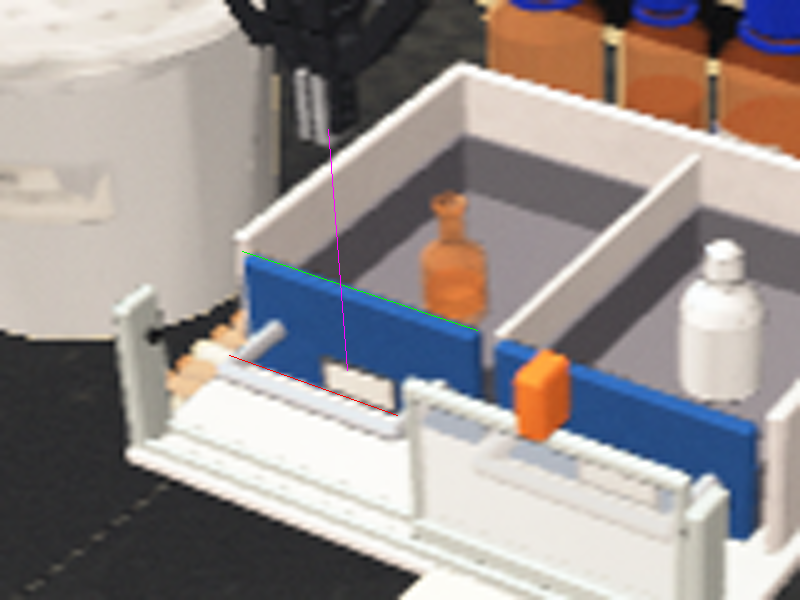

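The model lines match the drawer top edge and the handle bar (red line at crop y≈355–415), and the tool drops into the gap between bar and front. I'll go down.

Request:
play_rows(increments=[0,0,0,0.04,0,0,0,0,0.04,0,0,0,0,0.02,0,0,0,0,0.015,0,0,0,0,0.015,0,0,0,0,0.012,0,0,0,0,0.01,0,0,0,0,0,0])

```text
t: 9.15
tool_pos: [644.9, 49.8, 41.8]
orientation: [-0.029, 1.0, -0.0, -0.001]
wrist_force: [0.3, 0.3, -1.0]
opening: -0.003
finger_force: 0.0
```

Request:
play_rows(increments=[0,0.003,0,0,0,0,0.003,0,0,0,0,0.003,0,0,0,0,0.004,0,0,0,0,0.005,0,0,0,0,0.006,0,0,0,0,0.007,0,0,0,0,0.008,0,0,0,0,0.008,0,0,0,0,0.008,0,0,0,0,0.008,0,0,0,0,0.008,0,0,0])

```text
t: 10.35
tool_pos: [574.6, 46.3, 43.3]
orientation: [-0.03, 1.0, 0.0, -0.0]
wrist_force: [2.1, 1.0, 1.5]
opening: 0.001
finger_force: 1.0
```

Request:
play_rows(increments=[0,0.008,0,0,0,0,0.007,0,0,0,0,0.007,0,0,0,0,0.006,0,0,0,0,0.005,0,0,0,0,0.004,0,0,0,0,0.003,0,0,0,0,0.003,0,0,0,0,0.003,0,0,0,0,0.003,0,0,0,0,0,0,0,0])

```text
t: 11.45
tool_pos: [525.5, 43.2, 43.1]
orientation: [-0.03, 1.0, -0.0, -0.001]
wrist_force: [0.2, 0.1, -0.2]
opening: -0.0
finger_force: 0.1
```

Request:
play_rows(increments=[0,0.003,0,0,0,0,0.003,0,0,0,0,0.002,0,0,0,0,0,0,0,0])

```text
t: 11.85
tool_pos: [517.7, 42.7, 43.1]
orientation: [-0.03, 1.0, -0.0, -0.0]
wrist_force: [0.4, -0.2, -0.3]
opening: -0.002
finger_force: 0.1
```

Request:
play_rows(increments=[0,0.003,0,0,0,0,0.002,0,0,0,0,0,0,0,0])

```text
t: 12.15
tool_pos: [516.9, 42.6, 43.9]
orientation: [-0.03, 1.0, 0.0, 0.003]
wrist_force: [8.1, -0.1, -6.9]
opening: 0.003
finger_force: 4.1
```

Stop reached: the tool held still while the force rose to 8 N. I'll back off the bar, lift and check.

Request:
play_rows(increments=[0,-0.005,0,0,0,0,-0.006,0,0,0,0,0,0,-0.01,0,0,0,0,-0.02,0,0,0,0,-0.04,0,0,0,0,-0.04,0,0,0,0,-0.04,0,0,0,0,-0.04,0,0,0,0,0,0])

```text
t: 13.05
tool_pos: [527.4, 43.1, 240.1]
orientation: [-0.03, 1.0, -0.0, 0.005]
wrist_force: [0.4, -0.1, -0.2]
opening: -0.003
finger_force: 0.0
```

```bash
python3 - <<'E'
from h import *
s=snap("scene","s6.png")
for n in ("drawer_left_handle","white_box_mid","amber_bottle_mid","guard_tab"):
  for d in nets.search_frame("scene",n)[:2]:
    w=world(s,d['at']);print(n,round(d['score'],2),w.round(),pix(s,w).round())
o=observe();print(o['tool_pos'],o['wrist_force'])
a=cv2.imread('pics/s6.png')[90:320,110:430];cv2.imwrite('pics/s6c.png',cv2.resize(a,None,fx=2.5,fy=2.5,interpolation=2))
E
```

```text
drawer_left_handle 0.63 [603.  65.  54.] [224. 202.]
white_box_mid 0.95 [ 478. -147.   64.] [264. 261.]
white_box_mid 0.57 [ 439. -425.   62.] [377. 335.]
amber_bottle_mid 0.56 [618.  47.  70.] [233. 196.]
guard_tab 0.61 [603. -98.  72.] [279. 219.]
[523.19535494  43.24371752 231.9494438 ] [ 0.40225493  0.18030613 -0.50013432]
```

View pics/s6c.png

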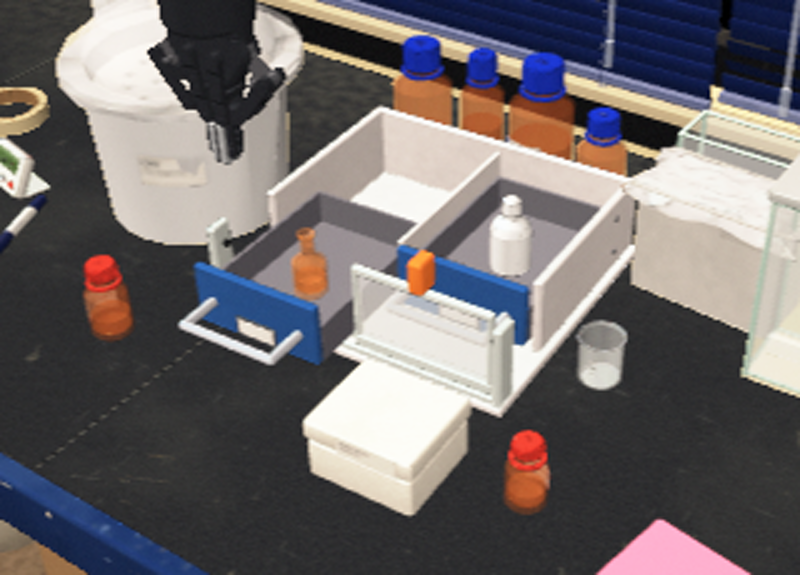

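The left drawer is fully out (amber bottle moved 119 mm, upright at crop 310,265). The guard is at the right end, the box (390,430) is clear, and the right drawer is shut.

```bash
python3 -c "
from rig import r
print(r.finish_job())"
```

```text
the job is handed in; nothing more can be done
None
```

The job is handed in: the white box was pushed clear to the right, the guard was slid to its right end stop, and the left drawer with the amber bottle was drawn out to its stop with both bottles upright; no verdict came back.

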